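# Scrub the wall cups and hang them on the drying board

## Task

Scrub out the metal wall cups with the bottle brush one after another, from the arm's left to its right, running the brush head down to the bottom of each cup, well up and down to the bottom again. Stand the brush upright in its stand again, and only then hang every cup on a stud of the drying board, any stud to a cup: slip the keyhole in its back plate over the stud's head and slide it fully down, so that it hangs straight, locked behind the head. Leave the cartons, bottle, jar and tape where they are.

Things in the scene. Friction and masses are not known exactly. Their poses are not given: they have to be found in the camera images.
- cupA_tab (a point): Wall cup at the arm's leftmost place (None if absent). One rigid loose piece, about 0.22 kg: a steel beaker in front of an upright back plate 80 wide, 6 thick, 92 mm high, with a grip tab on top, 40 wide, 10 thick, up to 130 mm. This point: the tab's grip centre, (46, 0, 113) mm from the underside below the beaker's axis. Own axes: z up, x from beaker to plate, y across
- cupA_seat (a point): Point in the slot of cupA's plate that meets the stud's point when fully home, (48, 0, 66) mm in own axes. The plate spans x = 45 to 51 (back face), the tab 41 to 51. Keyhole in its middle: entry opening 28 x 28 mm centred 34 mm below this point (32 above the underside), then a slot 14 mm wide up to 5 mm above this point. Gap between beaker and plate 14 mm, webs at the sides
- cupA_in (a point): centre of the inner floor of cupA's beaker, 4 mm above the underside, on the beaker's axis; the rim is 71 mm above this point; inside 56 mm across, outside 62 mm, walls 3 mm
- cupB_tab (a point): Wall cup at the arm's middle place (None if absent). Identical to cupA; the cups stand in a row, A left of B left of C. This point: the grip centre of its tab
- cupB_seat (a point): Point in the slot of cupB's plate that meets the stud's point when fully home, as on cupA
- cupB_in (a point): centre of the inner floor of cupB's beaker, 4 mm above the underside, on the beaker's axis; the rim is 71 mm above this point; inside 56 mm across, outside 62 mm, walls 3 mm
- cupC_tab (a point): Wall cup at the arm's rightmost place (None if absent). Identical to cupA; the cups stand in a row, A left of B left of C. This point: the grip centre of its tab
- cupC_seat (a point): Point in the slot of cupC's plate that meets the stud's point when fully home, as on cupA
- cupC_in (a point): centre of the inner floor of cupC's beaker, 4 mm above the underside, on the beaker's axis; the rim is 71 mm above this point; inside 56 mm across, outside 62 mm, walls 3 mm
- board: fixed drying board: upright plywood panel 350 wide, 16 thick, top edge 108 mm above the table, its foot behind it. Origin on the table below the middle of its face towards the arm; x into the board, square to the face, y to the left along it, z up. Three studs stick out of this face towards the arm, 110 mm apart
- studL (a point): left stud (seen from the arm) of the board: middle of its shaft, 5 mm in front of the board's face, 96 mm above the table; board's axes. Shaft 10 mm across and 10 long, then a head 21 across and 5 thick. A hung cup has its axes parallel to the board's, its plate between head and board, its underside 30 mm above the table (64 with the head in the entry opening)
- studM (a point): middle stud (seen from the arm) of the board: middle of its shaft, 5 mm in front of the board's face, 96 mm above the table; board's axes
- studR (a point): right stud (seen from the arm) of the board: middle of its shaft, 5 mm in front of the board's face, 96 mm above the table; board's axes
- brush_grip (a point): bottle brush, 0.09 kg, standing upright head down in its stand: wooden handle 22 mm across from 85 to 175 mm above the lower end, stiff bristle head 39 mm across and 65 mm long below, a 12 mm stem between. This point: on the handle's axis 150 mm above the lower end, where to grip it; z along the brush, up
- brush_tip (a point): centre of the lower end of the brush's head
- stand_in (a point): centre of the inner floor of the brush stand, a fixed white round tube open at the top, 48 mm inside, 56 mm outside, its rim 64 mm above this point and 70 mm above the table
- carton1_c (a point): bystander: medicine carton 130 x 70 x 50 mm, loose; its centre
- carton2_c (a point): bystander: medicine carton 90 x 60 x 40 mm, loose; its centre
- carton3_c (a point): bystander: medicine carton 120 x 80 x 60 mm, loose; its centre
- flask_c (a point): bystander: upright closed bottle, 60 mm across, 150 mm tall, loose; its centre
- jar_c (a point): bystander: white pill jar, 52 mm across, 70 mm tall, loose; its centre
- tape_c (a point): bystander: roll of paper tape lying flat, 84 mm across, 35 mm high, loose; its centre
There are look-alikes about, which are no part of the job. What is shaped like the part that bears brush_grip but green, pink or yellow is not meant.

How it is judged:
On the way, in this order (a step that is already met when the one before it is completed fails the run):
1. brush head down to the floor of the cup at the leftmost cup's place (within 15 mm) (horizontal distance between brush_tip and cupA_in below 0.02 m and z of brush_tip in the frame of cupA_in between -0.01 and 0.015 m), for 0.05 s.
2. brush head drawn up at least 30 mm over that floor, at the leftmost cup's place (horizontal distance between brush_tip and cupA_in below 0.02 m and z of brush_tip in the frame of cupA_in above 0.03 m).
3. brush head down to the floor again (within 15 mm), at the leftmost cup's place (all of step 1), for 0.05 s.
4. brush head down to the floor of the cup at the middle cup's place (within 15 mm) (horizontal distance between brush_tip and cupB_in below 0.02 m and z of brush_tip in the frame of cupB_in between -0.01 and 0.015 m), for 0.05 s.
5. brush head drawn up at least 30 mm over that floor, at the middle cup's place (horizontal distance between brush_tip and cupB_in below 0.02 m and z of brush_tip in the frame of cupB_in above 0.03 m).
6. brush head down to the floor again (within 15 mm), at the middle cup's place (all of step 4), for 0.05 s.
7. brush head down to the floor of the cup at the rightmost cup's place (within 15 mm) (horizontal distance between brush_tip and cupC_in below 0.02 m and z of brush_tip in the frame of cupC_in between -0.01 and 0.015 m), for 0.05 s.
8. brush head drawn up at least 30 mm over that floor, at the rightmost cup's place (horizontal distance between brush_tip and cupC_in below 0.02 m and z of brush_tip in the frame of cupC_in above 0.03 m).
9. brush head down to the floor again (within 15 mm), at the rightmost cup's place (all of step 7), for 0.05 s.
10. brush back upright in its stand, head down, while the cups still stand on the table (horizontal distance between brush_tip and stand_in below 0.015 m and z of brush_tip in the frame of stand_in below 0.012 m and angle between brush_tip's own z axis and vertical below 0.25 rad and height (world z) of each of cupA_in, cupB_in, cupC_in below 0.02 m), for 0.2 s.
At the end, for the whole second after the job is handed in: Every present cup hangs on a stud: its seat point within 8 mm of the stud's point, upright and square to the board within 0.15 rad; the brush stands in its stand, its end within 15 mm of the centre and 12 mm of the floor, tilted under 0.25 rad ((distance between cupA_seat and studL below 0.008 m or distance between cupA_seat and studM below 0.008 m or distance between cupA_seat and studR below 0.008 m) and angle between each of cupA_seat, cupB_seat, cupC_seat's own z axis and vertical below 0.15 rad and angle between the y axis of each of cupA_seat, cupB_seat, cupC_seat and the y axis of studM, either way round below 0.15 rad and (distance between cupB_seat and studL below 0.008 m or distance between cupB_seat and studM below 0.008 m or distance between cupB_seat and studR below 0.008 m) and (distance between cupC_seat and studL below 0.008 m or distance between cupC_seat and studM below 0.008 m or distance between cupC_seat and studR below 0.008 m) and horizontal distance between brush_tip and stand_in below 0.015 m and z of brush_tip in the frame of stand_in below 0.012 m and angle between brush_tip's own z axis and vertical below 0.25 rad); the robot touches nothing.
It fails at once if a carton, the bottle, the jar or the tape moved more than 60 mm (distance of any of carton1_c, carton2_c, carton3_c, flask_c, jar_c, tape_c from where it was at the start of the episode above 0.06 m).
Of cupA, cupB, cupC only 2 to 3 are there at a start; the rules pass over those that are not, and their reading is None.
At some moment in a run one of cupA, cupB, cupC may be knocked a few centimetres aside while the robot is not near it.
It also fails if it takes over 210 s, if anything falls off the work surface, if the arm or the gripper's body presses on something with over 40 N, if the wrist force passes 120 N, or if a joint passes its speed limit or range.

## Robot

A 7-joint arm with a two-finger parallel gripper is mounted at the origin on the work surface. World frame = base frame: x ahead of the robot, y to its left, z up, the work surface at z = 0. Lengths are in m, angles in rad, forces in N, time in s.
With the tool pointing down it reaches from about 0.425 to 0.875 m from the base axis. Payload 4.7 kg.
Tool frame: the origin (TCP) lies at the very end of the fingers, on their centre line; the grasp point (between the pads) lies 19 mm behind it; z points along the fingers, y is the line along which they close (so a half turn about z gives the same grasp; the last joint's range is limited). The gripper opens to 87 mm and grips with 3 to 60 N. Pads are 19 mm wide; open, the fingers measure 117 mm over their backs; the gripper's body (75 mm by 190 mm) begins 51 mm behind the grasp point.
Start: joints at [-1.203, 0.321, -0.07, 1.45, 0.023, 1.371, -0.057], TCP at [0.225, 0.61, 0.223] pointing down, gripper open.
Joint ranges: [-2.86, 2.86], [-0.3, 2.09], [-1.38, 1.24], [0.06, 2.45], [-1.56, 4.7], [0.09, 2.05], [-2.69, 2.69]. Speed limits (rad/s): [2.57, 2.57, 3.14, 3.14, 3.14, 3.14, 3.14].

## Interface

Orientations are given as a rotation vector (axis times angle).
In Python, from bench import ctrl, get_image, job gives the robot as it stands.
- The arm moves only by the shell command python3 -m crank 'ROWS' [FORCE]. ROWS is JSON, a list that holds one entry, the list of rows, each a list of 5 numbers: the shift along the tool's x, y, z in mm, then the turn about the tool's z in rad, then the closure, from -1 (fully open) to 1 (shut), so that 0 is half open. A call has 1 to 10 rows; each row shifts and turns the commanded pose from where the row before left it, along the tool's axes as they then stand; what a row does not reach is not made up. A row lasts 1/12 s, in which the tool goes at most 41.7 mm and 7.16 degrees, less where a joint would pass 70% of its speed; a pose out of reach is approached as far as the arm can. A call with a gripper value outside its range is refused whole. The fingers move at their own pace and stop on an object; FORCE is the grip in N (left out, the last holds). Time passes only in rows, so rows that do not move let the fingers close. It gives the time, the measured TCP pose, the force, the opening and the grip force at its end, in the units of the state.
- ctrl.get_state(): the state, without advancing time (a new reading comes with each control period).
- get_image(name): name is "scene" or "top" or "wrist"; returns a dict with "pixels" (420x560x3 uint8, red, green, blue), "fx", "fy", "cx", "cy" (pixels), "T" (4x4, takes a point from camera to world coordinates); the wrist camera has in their place "T_tool_cam" (4x4, takes a point from camera to tool coordinates, whose origin is the TCP and whose axes are the flange's). Camera axes: x right, y down, z forward; pixel columns grow to the right and rows downward; lengths in m; the calibration is good to about 2 mm. A picture is of the moment at which its call begins: read the wrist's pose just before it. There is no depth.
- job.close_job(): hands the job in; it is judged then, once.
The state is a dict: "time": time; "joint_positions": joint angles; "qd": joint speeds; "joint_torque": joint torques, N m; "position": TCP position; "tool_rot": TCP orientation; "ft_force": force on the tool from outside, world axes, zero at the start; "torque": the same for the moment, N m; "grip_width": opening from 0.0 (shut) to 1.0 (fully open); "grip_force": force on a finger pad.
Only numpy, scipy, OpenCV 4.12 (cv2) and the standard library are available. Lean on these libraries where they do the work, as an engineer would, in place of code of your own. Each camera call takes 0.05 s, during which the arm holds its last target. There are 200 camera calls.

## Working session

There is one attempt and no reset: what is moved stays moved. The work goes in short steps, Python scripts to look and compute and a shell command to move; the robot and the scene stay as the last step left them, time stands still between calls to the robot, and variables do not carry over. Pictures are saved under pics/ and viewed, at most 14 in all, crops included, and the job is handed in when it is done.

```bash
ls; mkdir -p pics; cat > h.py <<'E'
import numpy as np, cv2
from scipy.spatial.transform import Rotation as R
from bench import ctrl, get_image, job
def snap(name, fn=None):
    s=ctrl.get_state(); im=get_image(name); 
    if name=="wrist":
        T=np.eye(4); T[:3,:3]=R.from_rotvec(s["tool_rot"]).as_matrix(); T[:3,3]=s["position"]; im["T"]=T@np.array(im["T_tool_cam"])
    else: im["T"]=np.array(im["T"])
    if fn: cv2.imwrite("pics/"+fn, np.ascontiguousarray(im["pixels"][:,:,::-1])); np.savez("pics/"+fn+".npz",**{k:im[k] for k in("pixels","fx","fy","cx","cy","T")})
    return im
def load(fn): return dict(np.load("pics/"+fn+".npz"))
def ray(im,u,v):
    d=im["T"][:3,:3]@np.array([(u-im["cx"])/im["fx"],(v-im["cy"])/im["fy"],1]); return im["T"][:3,3],d/np.linalg.norm(d)
def onz(im,u,v,z):
    o,d=ray(im,u,v); return o+d*(z-o[2])/d[2]
def proj(im,p):
    q=np.linalg.inv(im["T"])@np.append(p,1); return im["fx"]*q[0]/q[2]+im["cx"], im["fy"]*q[1]/q[2]+im["cy"]
E
python3 - <<'E'
from h import *
for n in("scene","top"):
    im=snap(n,n+"0.png"); print(n,im["fx"],im["cx"],im["cy"],im["T"].round(3).tolist())
im=snap("wrist"); print(np.array(im["T_tool_cam"]).round(3).tolist(),im["fx"])
s=ctrl.get_state(); print(s["position"],R.from_rotvec(s["tool_rot"]).as_matrix().round(3).tolist(),s["time"],s["grip_width"])
E
```

```text
pics
scene 395.26176728664973 273.13056574702455 205.23207439660257 [[0.448, 0.652, -0.612, 1.212], [0.894, -0.328, 0.305, -0.354], [-0.002, -0.684, -0.73, 0.964], [0.0, 0.0, 0.0, 1.0]]
top 397.047264274669 268.0055174045308 216.7692109794507 [[0.014, -0.99, 0.14, 0.37], [-1.0, -0.018, -0.026, 0.003], [0.028, -0.14, -0.99, 1.081], [0.0, 0.0, 0.0, 1.0]]
[[0.0, -0.953, -0.304, 0.084], [1.0, 0.0, 0.0, -0.0], [-0.0, -0.304, 0.953, -0.162], [0.0, 0.0, 0.0, 1.0]] 295.8470488164335
[0.22508657 0.6093524  0.22171718] [[-0.938, 0.346, -0.0], [0.346, 0.938, -0.001], [-0.0, -0.001, -1.0]] 0.15 1.0014647470067264
```

View pics/top0.png

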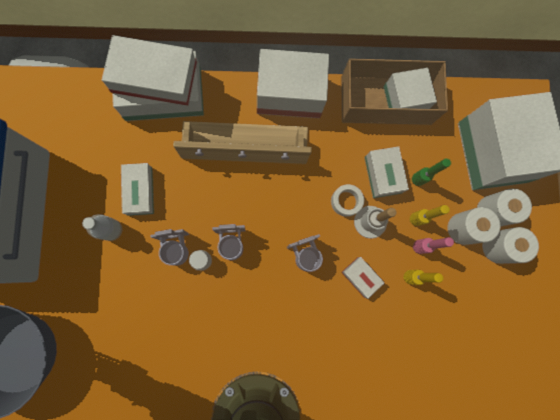

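View pics/scene0.png

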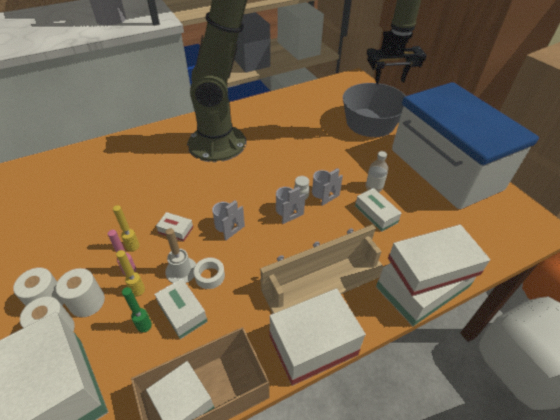

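The top view shows the cups at (172,250), (231,243) and (309,257), the jar at (199,260), and the board with studs near (198,152), (242,155) and (285,155). Brush candidates in the top view are wooden in the white stand (376,218), green (432,172), yellow (430,215), pink (433,243) and yellow (422,278). I choose the wooden-handled one at (376,218) and will check it in a crop.

```bash
python3 - <<'E'
from h import *
a=cv2.imread("pics/top0.png")[110:290,120:460]
b=cv2.imread("pics/scene0.png")[140:340,100:420]
a=cv2.resize(a,None,fx=2.2,fy=2.2,interpolation=2); cv2.imwrite("pics/c1.png",a)
cv2.imwrite("pics/c2.png",cv2.resize(b,None,fx=2.4,fy=2.4,interpolation=2))
E
```

```text
(no output)
```

View pics/c1.png

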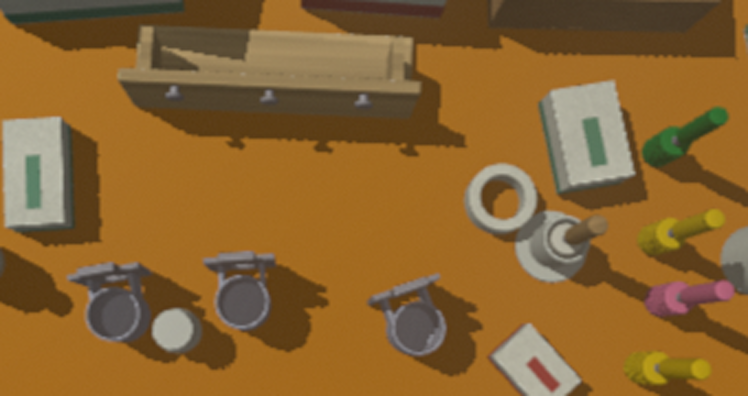

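View pics/c2.png

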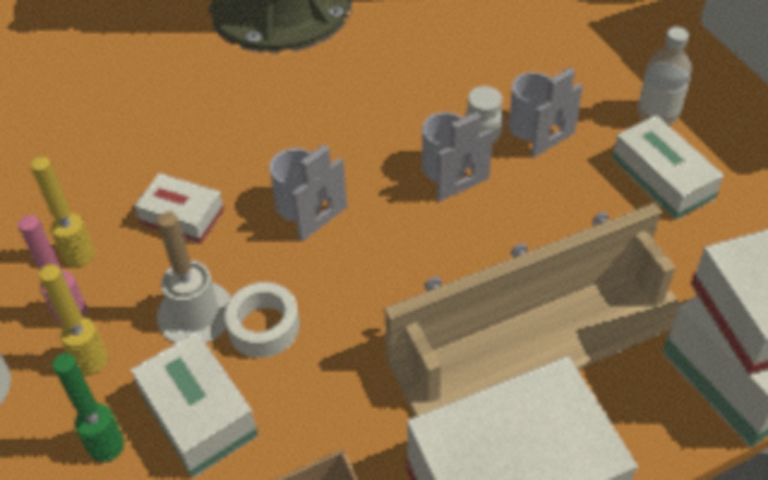

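The crops confirm the wooden-handled brush at crop (597,228) in the white stand. Cup rims are at crop (117,313), (243,300) and (417,325), with plates on the far side, and the board's top front edge runs (120,78)-(420,90).

```bash
cat >> h.py <<'E'
def tri(im1,p1,im2,p2):
    o1,d1=ray(im1,*p1);o2,d2=ray(im2,*p2)
    t=np.linalg.lstsq(np.c_[d1,-d2],o2-o1,rcond=None)[0]; a=o1+d1*t[0];b=o2+d2*t[1]; return (a+b)/2,np.linalg.norm(a-b)
E
python3 - <<'E'
from h import *
t=load("top0.png");s=load("scene0.png")
C=lambda u,v:(u/2.2+120,v/2.2+110); S=lambda u,v:(u/2.4+100,v/2.4+140)
print("brush top",tri(t,C(597,228),s,S(168,218)))
print("stand rim", tri(t,C(565,238),s,S(187,280)), onz(t,*C(565,238),.07))
for n,p in dict(A=(117,313),B=(243,300),C=(417,325)).items(): print(n,onz(t,*C(*p),.073))
for n,p,q in(("A",(528,87),0),("B",(445,128),0),("C",(295,165),0)): print(n,onz(s,*S(*p),.075))
print("plates", [onz(t,*C(*p),.092).round(3) for p in((70,275),(147,268),(205,260),(274,258),(370,300),(438,279))])
print("board",onz(t,*C(120,75),.108),onz(t,*C(420,90),.108))
print("studs",[onz(t,*C(*p),.096).round(3) for p in((173,92),(267,96),(362,100))])
print("jar",onz(t,*C(176,330),.07),"tape",onz(t,*C(503,198),.035),"flask",onz(t,100,228,.1))
E
```

```text
brush top (array([ 0.51177184, -0.30537191,  0.17634919]), np.float64(0.005230184799193055))
stand rim (array([ 0.51581859, -0.30479133,  0.06778938]), np.float64(0.0039482903098998915)) [ 0.51486091 -0.30604185  0.07      ]
A [0.4186044  0.21365138 0.073     ]
B [0.43572662 0.07025503 0.073     ]
C [ 0.4100836  -0.13063504  0.073     ]
A [0.41892349 0.21428984 0.075     ]
B [0.43803624 0.0749359  0.075     ]
C [ 0.41102063 -0.12673249  0.075     ]
plates [array([0.46 , 0.264, 0.092]), array([0.469, 0.178, 0.092]), array([0.479, 0.113, 0.092]), array([0.483, 0.035, 0.092]), array([ 0.437, -0.075,  0.092]), array([ 0.462, -0.152,  0.092])]
board [0.68922833 0.21571646 0.108     ] [ 0.67927034 -0.12969982  0.108     ]
studs [array([0.674, 0.156, 0.096]), array([0.672, 0.047, 0.096]), array([ 0.669, -0.063,  0.096])]
jar [0.40035233 0.14615543 0.07      ] tape [ 0.56796841 -0.24141369  0.035     ] flask [0.4740306 0.3894991 0.1      ]
```

```bash
python3 -m crank '[[[0,0,-3,0.122,-1],[0,0,-3,0.122,-1],[0,0,-3,0.122,-1],[0,0,-3,0.122,-1],[0,0,-3,0.122,-1],[0,0,-3,0.122,-1],[0,0,-3,0.122,-1],[0,0,-3,0.122,-1],[0,0,-3,0.122,-1],[0,0,-3,0.122,-1]]]' 40
python3 -m crank '[[[-31,27,0,0,-1],[-31,27,0,0,-1],[-31,27,0,0,-1],[-31,27,0,0,-1],[-31,27,0,0,-1],[-31,27,0,0,-1],[-31,27,0,0,-1],[-31,27,0,0,-1],[-31,27,0,0,-1],[-31,27,0,0,-1]]]'
```

```text
time: 0.98
position: [0.2251, 0.6095, 0.2523]
tool_rot: [2.231, 2.211, -0.001]
ft_force: [0.3, -0.9, 0.2]
grip_width: 0.998
grip_force: 0.0
time: 1.82
position: [0.4951, 0.2971, 0.2526]
tool_rot: [-2.224, -2.218, -0.0]
ft_force: [1.1, 1.3, 0.7]
grip_width: 1.0
grip_force: 0.0
```

```bash

python3 -m crank '[[[-40,0,0,0,-1],[-40,0,0,0,-1],[-40,0,0,0,-1],[-40,0,0,0,-1],[-40,0,0,0,-1],[-40,0,0,0,-1],[-40,0,0,0,-1],[-40,2,0,0,-1],[-40,2,0,0,-1],[-40,2,0,0,-1]]]'
python3 -m crank '[[[-40,2,0,0,-1],[-40,2,0,0,-1],[-40,2,0,0,-1],[-40,2,0,0,-1],[-40,4,0,0,-1],[0,0,0,0,-1],[0,0,0,0,-1]]]'
python3 -c "
from h import *
im=snap('wrist','w1.png'); print(proj(im,[.513,-.305,.18]),proj(im,[.513,-.305,.07]),ctrl.get_state()['position'])"
```

```text
time: 2.65
position: [0.4986, -0.1029, 0.2526]
tool_rot: [-2.224, -2.218, -0.002]
ft_force: [0.7, 0.4, -0.3]
grip_width: 1.002
grip_force: 0.0
time: 3.23
position: [0.5089, -0.3042, 0.2518]
tool_rot: [-2.231, -2.211, 0.004]
ft_force: [0.0, 1.1, -0.5]
grip_width: 1.0
grip_force: 0.0
(np.float64(279.51772305352114), np.float64(216.80067077604423)) (np.float64(278.15209387100305), np.float64(185.2408372791712)) [ 0.50990082 -0.30175652  0.25187723]
```

View pics/w1.png

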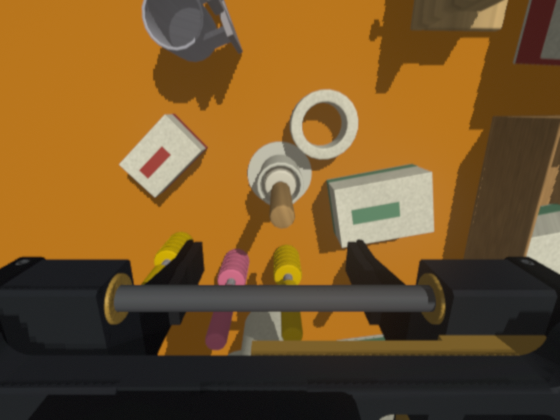

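The wrist view shows the brown handle top at (282,214), within about 4 px of the prediction. It stands in the white stand at (278,180), and the grasp can go ahead.

```bash
python3 -c "
from h import *
print(onz(load('w1.png'),282,214,.181))"
python3 -m crank '[[[-2,5,15,0,-1],[0,0,20,0,-1],[0,0,20,0,-1],[0,0,20,0,-1],[0,0,20,0,-1],[0,0,20,0,-1],[0,0,0,0,-1],[0,0,0,0,0],[0,0,0,0,1],[0,0,0,0,1]]]' 40
python3 -m crank '[[[0,0,0,0,1],[0,0,0,0,1],[0,0,0,0,1],[0,0,0,0,1],[0,0,0,0,1],[0,0,0,0,1]]]'
```

```text
[ 0.51506175 -0.30217291  0.181     ]
time: 4.12
position: [0.5166, -0.3031, 0.139]
tool_rot: [2.222, 2.218, 0.002]
ft_force: [-0.4, 0.0, 0.6]
grip_width: 0.849
grip_force: 0.0
time: 4.62
position: [0.5155, -0.3032, 0.1376]
tool_rot: [2.225, 2.218, 0.0]
ft_force: [-0.4, -0.1, 0.0]
grip_width: 0.396
grip_force: 0.0
```

```bash

python3 -m crank '[[[0,0,0,0,1],[0,0,0,0,1],[0,0,0,0,1],[0,0,0,0,1],[0,0,0,0,1],[0,0,0,0,1],[0,0,0,0,1],[0,0,0,0,1]]]'
python3 -m crank '[[[0,0,-10,0,1],[0,0,-10,0,1],[0,0,-20,0,1],[0,0,-20,0,1],[0,0,-20,0,1],[0,0,-25,0,1],[0,0,-25,0,1],[0,0,-30,0,1],[0,0,-10,0,1],[0,0,0,0,1]]]'
```

```text
time: 5.28
position: [0.5154, -0.3031, 0.1375]
tool_rot: [-2.225, -2.218, -0.0]
ft_force: [0.1, 0.3, 0.2]
grip_width: 0.244
grip_force: 40.0
time: 6.12
position: [0.5167, -0.3045, 0.3114]
tool_rot: [2.221, 2.213, 0.004]
ft_force: [0.4, 0.0, -0.5]
grip_width: 0.243
grip_force: 40.0
```

```bash

python3 -m crank '[[[38,-6,0,0,1],[38,-6,0,0,1],[38,-6,0,0,1],[38,-6,0,0,1],[38,-6,0,0,1],[38,-6,0,0,1],[38,-6,0,0,1],[38,-6,0,0,1],[38,-6,0,0,1],[38,-6,0,0,1]]]'
python3 -m crank '[[[30,-10,0,0,1],[20,-10,0,0,1],[5,-5,0,0,1],[0,0,0,0,1],[0,0,0,0,1]]]'
python3 -c "
from h import *
im=snap('wrist','w2.png'); print(proj(im,[.4186,.2137,.075]),proj(im,[.437,.072,.075]),ctrl.get_state()['position'])"
```

```text
time: 6.95
position: [0.4552, 0.0787, 0.3063]
tool_rot: [-2.224, -2.218, 0.002]
ft_force: [1.4, -0.2, -0.8]
grip_width: 0.244
grip_force: 40.0
time: 7.37
position: [0.4319, 0.1308, 0.3069]
tool_rot: [2.225, 2.217, -0.002]
ft_force: [0.4, -1.2, -1.2]
grip_width: 0.245
grip_force: 40.0
(np.float64(263.78286016171444), np.float64(111.66070476182693)) (np.float64(278.2274106489095), np.float64(216.73487891989393)) [0.43223211 0.13022294 0.30709995]
```

View pics/w2.png

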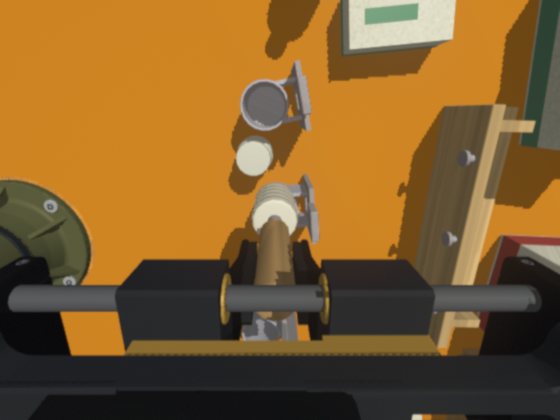

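The wrist view shows cup A's rim circle centred at about (265,105), the jar at (254,156), cup B partly under the brush, and studs at (466,158) and (449,238).

```bash
cat >> h.py <<'E'
def rim(im,p,z=.075,w=40):
    """ellipse of grey (unsaturated) dark cup near predicted pixel: returns centre px and world"""
    hsv=cv2.cvtColor(im["pixels"],cv2.COLOR_RGB2HSV); m=((hsv[...,1]<70)).astype(np.uint8)
    u,v=map(int,p); k=np.zeros_like(m); cv2.circle(k,(u,v),w,1,-1); return m&k
E
python3 - <<'E'
from h import *
im=load("w2.png"); print(onz(im,265,105,.075))
print("tip px",proj(im,[.4322,.1302,.1755]),"studs",onz(im,466,158,.096),onz(im,449,238,.096))
m=rim(im,(265,105)); print(np.argwhere(m)[:,::-1].min(0),np.argwhere(m)[:,::-1].max(0))
g=cv2.cvtColor(im["pixels"],cv2.COLOR_RGB2GRAY); print(cv2.HoughCircles(g,cv2.HOUGH_GRADIENT,1,30,param1=100,param2=20,minRadius=18,maxRadius=30))
E
```

```text
[0.42024747 0.2216937  0.075     ]
tip px (np.float64(274.82027980394133), np.float64(196.94114801658938)) studs [0.67285964 0.15736174 0.096     ] [0.67082052 0.04784368 0.096     ]
[240  76] [305 145]
[[[264.5 103.5  22.4]
  [254.5 155.5  20.3]
  [276.5 219.5  19.4]]]
```

```bash
python3 - <<'E'
from h import *
for n in("top","scene"):
    a=load(n+"0.png"); b=snap(n,n+"1.png")
    for c,p in dict(A=[.419,.214],B=[.437,.072],C=[.41,-.129]).items():
        u,v=map(int,proj(a,p+[.075])); s=np.s_[v-30:v+30,u-30:u+30]
        print(n,c,(u,v),"diff",np.abs(a["pixels"][s].astype(int)-b["pixels"][s]).mean().round(1))
        for im in(a,b):
            g=cv2.resize(cv2.cvtColor(np.ascontiguousarray(im["pixels"][s]),cv2.COLOR_RGB2GRAY),None,fx=4,fy=4,interpolation=2)
            h=cv2.HoughCircles(g,cv2.HOUGH_GRADIENT,1,60,param1=100,param2=15,minRadius=36,maxRadius=60)
            if h is not None: print([ (x/4+u-30,y/4+v-30,r/4,onz(im,x/4+u-30,y/4+v-30,.075).round(3)[:2]) for x,y,r in h[0]])
E
```

```text
top A (172, 252) diff 43.2
[(np.float32(172.125), np.float32(252.625), np.float32(11.575), array([0.418, 0.216])), (np.float32(198.625), np.float32(259.625), np.float32(9.525), array([0.401, 0.149]))]
top B (229, 245) diff 18.5
[(np.float32(230.875), np.float32(247.125), np.float32(11.55), array([0.434, 0.069]))]
[(np.float32(230.875), np.float32(247.125), np.float32(11.575), array([0.434, 0.069]))]
top C (309, 257) diff 14.8
[(np.float32(311.125), np.float32(259.125), np.float32(11.45), array([ 0.407, -0.134]))]
[(np.float32(310.125), np.float32(259.125), np.float32(12.525), array([ 0.407, -0.132]))]
scene A (319, 176) diff 7.2
scene B (284, 193) diff 5.6
scene C (222, 208) diff 14.9
```

```bash

python3 -m crank '[[[30,-4,0,0,1],[30,-4,0,0,1],[20,-4,0,0,1],[9,-1,0,0,1],[0,0,30,0,1],[0,0,30,0,1],[0,0,25,0,1],[0,0,5,0,1],[0,0,0,0,1],[0,0,0,0,1]]]'
python3 - <<'E'
from h import *
im=snap('wrist','w3.png'); b=snap('scene','s3.png')
print(ctrl.get_state()['position'],proj(im,[.4195,.219,.075]))
a=im["pixels"][150:330,200:380]; u,v=map(int,proj(b,[.42,.22,.09])); c=b["pixels"][v-45:v+45,u-45:u+45]
cv2.imwrite("pics/c3.png",np.hstack([cv2.resize(a,(360,360)),cv2.resize(c,(360,360),interpolation=2)])[:,:,::-1])
E
```

```text
time: 8.35
position: [0.4201, 0.2206, 0.2187]
tool_rot: [2.226, 2.216, 0.002]
ft_force: [-0.1, 0.3, -0.4]
grip_width: 0.246
grip_force: 40.0
[0.42045931 0.22137066 0.21965047] (np.float64(273.7023061089021), np.float64(194.86624390499156))
```

View pics/c3.png

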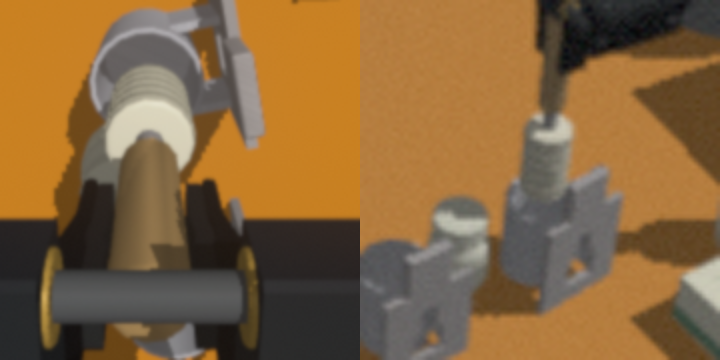

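The left crop shows cup A's rim around crop (147,66) with the brush in front of it. The right crop shows the brush above the beaker and roughly centred along y. I will check the rim's edges numerically.

```bash
python3 - <<'E'
from h import *
im=load("w3.png"); b=load("s3.png")
print("far edge px",proj(im,[.4195,.25,.075]),"left",proj(im,[.3885,.219,.075]),"right",proj(im,[.4505,.219,.075]))
m=(cv2.cvtColor(im["pixels"],cv2.COLOR_RGB2HSV)[...,1]<90)
for v in range(150,215,5): print(v,np.flatnonzero(m[v,225:320])[[0,-1]]+225 if m[v,225:320].any() else None)
print("top rows per col",[(u,150+np.flatnonzero(m[150:250,u])[0]) for u in range(255,300,6)])
print("scene tip px",proj(b,[.4205,.2214,.088]),"offset",[int(x)-45 for x in proj(b,[.42,.22,.09])], "cup left", proj(b,[.4195-.0139,.219-.0277,.04]))
E
```

```text
far edge px (np.float64(273.5559182661579), np.float64(166.13794518564416)) left (np.float64(244.77247996032366), np.float64(194.99799006478673)) right (np.float64(302.62826212115425), np.float64(194.7345153697613))
150 [304 316]
155 [268 317]
160 [259 318]
165 [254 319]
170 [252 319]
175 [250 319]
180 [247 319]
185 [246 319]
190 [244 319]
195 [245 319]
200 [246 319]
205 [248 319]
210 [252 319]
top rows per col [(255, np.int64(164)), (261, np.int64(158)), (267, np.int64(156)), (273, np.int64(155)), (279, np.int64(155)), (285, np.int64(156)), (291, np.int64(155)), (297, np.int64(153))]
scene tip px (np.float64(322.4412413352486), np.float64(172.96442365128058)) offset [277, 127] cup left (np.float64(311.22229623009343), np.float64(183.57855592550777))
```

The grey above the bright rim is the cup's outer wall, and the bright far rim lies at v≈165 against a predicted 166. The centre (0.4195, 0.219) is therefore confirmed, so I scrub A.

```bash

python3 -m crank '[[[-2,-1,10,0,1],[0,0,20,0,1],[0,0,20,0,1],[0,0,20,0,1],[0,0,8,0,1],[0,0,0,0,1],[0,0,0,0,1],[0,0,0,0,1]]]'
python3 -m crank '[[[0,0,-15,0,1],[0,0,-15,0,1],[0,0,-15,0,1],[0,0,0,0,1],[0,0,0,0,1],[0,0,15,0,1],[0,0,15,0,1],[0,0,15,0,1],[0,0,0,0,1],[0,0,0,0,1]]]'
python3 -m crank '[[[0,0,0,0,1],[0,0,0,0,1]]]'
```

```text
time: 9.12
position: [0.419, 0.2197, 0.1409]
tool_rot: [2.224, 2.218, 0.004]
ft_force: [0.3, -0.3, -0.3]
grip_width: 0.245
grip_force: 40.0
time: 9.95
position: [0.4173, 0.2186, 0.1386]
tool_rot: [-2.225, -2.218, 0.004]
ft_force: [-0.5, 0.2, -1.5]
grip_width: 0.244
grip_force: 40.0
time: 10.12
position: [0.4186, 0.2195, 0.1404]
tool_rot: [2.225, 2.218, 0.002]
ft_force: [0.5, 0.8, -1.7]
grip_width: 0.241
grip_force: 40.0
```

```bash

python3 -m crank '[[[0,0,-20,0,1],[0,0,-25,0,1],[0,0,-30,0,1],[0,0,-30,0,1],[0,0,-30,0,1],[0,0,-31,0,1],[-30,2,0,0,1],[-38,3,0,0,1],[-38,3,0,0,1],[-38,3,0,0,1]]]'
python3 -m crank '[[[-38,3,0,0,1],[-38,3,0,0,1],[-10,0,0,0,1],[0,0,0,0,1],[0,0,0,0,1]]]'
cat >> h.py <<'E'
def hough(im,p,z=.075,half=45,rr=(17,32)):
    u,v=map(int,p); u0,v0=max(u-half,0),max(v-half,0); c=np.ascontiguousarray(im["pixels"][v0:v+half,u0:u+half])
    g=cv2.resize(cv2.cvtColor(c,cv2.COLOR_RGB2GRAY),None,fx=4,fy=4,interpolation=2)
    h=cv2.HoughCircles(g,cv2.HOUGH_GRADIENT,1,40,param1=100,param2=18,minRadius=rr[0]*4,maxRadius=rr[1]*4)
    return [] if h is None else [(round(x/4+u0,1),round(y/4+v0,1),round(r/4,1),onz(im,x/4+u0,y/4+v0,z).round(4)[:2].tolist()) for x,y,r in h[0]]
E
python3 - <<'E'
from h import *
im=snap('wrist','w4.png'); print(ctrl.get_state()['position'])
for p in([.4195,.219,.075],[.435,.071,.075],[.409,-.13,.075]): q=proj(im,p); print(q,hough(im,q))
E
```

```text
time: 10.95
position: [0.4288, 0.0736, 0.3066]
tool_rot: [2.223, 2.219, 0.003]
ft_force: [1.3, -0.0, -0.3]
grip_width: 0.246
grip_force: 40.0
time: 11.37
position: [0.4345, -0.0108, 0.3063]
tool_rot: [-2.226, -2.216, -0.003]
ft_force: [-0.4, 0.3, -0.2]
grip_width: 0.242
grip_force: 40.0
[ 0.43445349 -0.0096891   0.30602902]
(np.float64(259.83709958555744), np.float64(-25.516626954461998)) []
(np.float64(274.2431725211396), np.float64(113.13600266741054)) [(np.float32(274.9), np.float32(111.4), np.float32(23.8), [0.4358, 0.0731])]
(np.float64(257.1558338963257), np.float64(256.0473211914749)) []
```

View pics/w4.png

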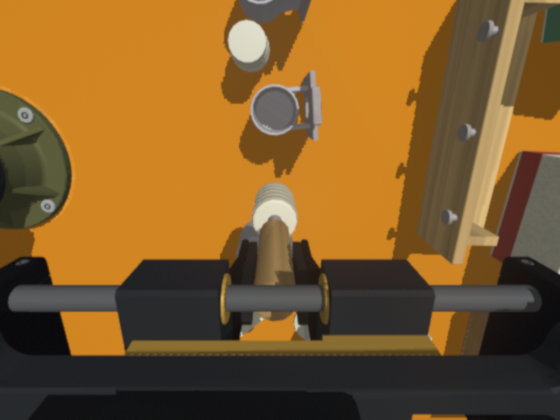

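The wrist view shows cup B's rim at (275,111), which gives (0.4355, 0.072). I go over it and scrub.

```bash

python3 -m crank '[[[35,1,0,0,1],[35,0,0,0,1],[12,0,0,0,1],[0,0,25,0,1],[0,0,30,0,1],[0,0,30,0,1],[0,0,5,0,1],[0,0,5,0,1],[0,0,5,0,1],[0,0,0,0,1]]]'
python3 -m crank '[[[0,0,15,0,1],[0,0,20,0,1],[0,0,20,0,1],[0,0,10,0,1],[0,0,0,0,1],[0,0,0,0,1],[0,0,0,0,1]]]'
python3 -m crank '[[[0,0,-15,0,1],[0,0,-15,0,1],[0,0,-15,0,1],[0,0,0,0,1],[0,0,0,0,1],[0,0,15,0,1],[0,0,15,0,1],[0,0,15,0,1],[0,0,0,0,1],[0,0,0,0,1]]]'
python3 -m crank '[[[0,0,0,0,1],[0,0,0,0,1]]]'
```

```text
time: 12.25
position: [0.4361, 0.0717, 0.2063]
tool_rot: [2.223, 2.219, 0.002]
ft_force: [-0.6, -1.7, -1.0]
grip_width: 0.241
grip_force: 40.0
time: 12.83
position: [0.4368, 0.0715, 0.1421]
tool_rot: [2.224, 2.217, 0.004]
ft_force: [0.3, 0.1, -1.0]
grip_width: 0.244
grip_force: 40.0
time: 13.67
position: [0.4347, 0.0708, 0.1397]
tool_rot: [-2.224, -2.217, 0.004]
ft_force: [0.5, 0.6, -0.4]
grip_width: 0.239
grip_force: 40.0
time: 13.83
position: [0.4363, 0.0713, 0.1414]
tool_rot: [2.224, 2.218, 0.002]
ft_force: [-0.1, 0.4, -0.9]
grip_width: 0.244
grip_force: 40.0
```

```bash

python3 -m crank '[[[0,0,-20,0,1],[0,0,-25,0,1],[0,0,-30,0,1],[0,0,-30,0,1],[0,0,-30,0,1],[0,0,-30,0,1],[-30,2,0,0,1],[-38,3,0,0,1],[-38,3,0,0,1],[-38,0,0,0,1]]]'
python3 -m crank '[[[-38,-3,0,0,1],[-38,-3,0,0,1],[-38,-3,0,0,1],[-24,0,0,0,1],[0,0,0,0,1],[0,0,0,0,1]]]'
python3 - <<'E'
from h import *
im=snap('wrist','w5.png'); print(ctrl.get_state()['position'])
for p in([.4355,.072,.075],[.409,-.13,.075]): q=proj(im,p); print(q,hough(im,q))
E
```

```text
time: 14.67
position: [0.4437, -0.0746, 0.3067]
tool_rot: [2.223, 2.218, 0.004]
ft_force: [0.5, -0.4, -0.4]
grip_width: 0.241
grip_force: 40.0
time: 15.17
position: [0.4336, -0.2124, 0.3064]
tool_rot: [2.229, 2.213, 0.002]
ft_force: [0.5, 1.1, -0.6]
grip_width: 0.238
grip_force: 40.0
[ 0.43397093 -0.21067653  0.30610076]
(np.float64(274.10671991451335), np.float64(-87.30775164163691)) [(np.float32(254.6), np.float32(112.4), np.float32(24.2), [0.4094, -0.1299])]
(np.float64(254.2838149166871), np.float64(112.48303434157371)) [(np.float32(254.6), np.float32(112.4), np.float32(24.2), [0.4094, -0.1299])]
```

```bash

python3 -m crank '[[[30,-10,0,0,1],[30,-10,0,0,1],[20,-5,0,0,1],[0,0,25,0,1],[0,0,30,0,1],[0,0,30,0,1],[0,0,5,0,1],[0,0,5,0,1],[0,0,5,0,1],[0,0,0,0,1]]]'
python3 -m crank '[[[0,0,15,0,1],[0,0,20,0,1],[0,0,20,0,1],[0,0,10,0,1],[0,0,0,0,1],[0,0,0,0,1],[0,0,0,0,1]]]'
python3 -m crank '[[[0,0,-15,0,1],[0,0,-15,0,1],[0,0,-15,0,1],[0,0,0,0,1],[0,0,0,0,1],[0,0,15,0,1],[0,0,15,0,1],[0,0,15,0,1],[0,0,0,0,1],[0,0,0,0,1]]]'
python3 -m crank '[[[0,0,0,0,1],[0,0,0,0,1]]]'
```

```text
time: 16.05
position: [0.4097, -0.1305, 0.2063]
tool_rot: [2.223, 2.218, 0.001]
ft_force: [0.3, 0.0, -1.0]
grip_width: 0.249
grip_force: 40.0
time: 16.63
position: [0.4102, -0.1309, 0.142]
tool_rot: [2.223, 2.217, 0.003]
ft_force: [0.6, 0.5, -0.5]
grip_width: 0.242
grip_force: 40.0
time: 17.47
position: [0.4081, -0.1307, 0.1397]
tool_rot: [-2.224, -2.217, 0.003]
ft_force: [1.3, -0.4, -0.9]
grip_width: 0.242
grip_force: 40.0
time: 17.63
position: [0.4097, -0.1309, 0.1413]
tool_rot: [2.224, 2.217, 0.002]
ft_force: [0.5, 0.3, -0.4]
grip_width: 0.241
grip_force: 40.0
```

```bash

python3 -m crank '[[[0,0,-20,0,1],[0,0,-25,0,1],[0,0,-30,0,1],[0,0,-30,0,1],[0,0,-30,0,1],[0,0,-30,0,1],[-30,20,0,0,1],[-35,20,0,0,1],[-35,20,0,0,1],[-35,20,0,0,1]]]'
python3 -m crank '[[[-30,20,0,0,1],[-7,6,0,0,1],[0,0,0,0,1],[0,0,0,0,1],[0,0,25,0,1],[0,0,25,0,1],[0,0,15,0,1],[0,0,0,0,1],[0,0,0,0,1],[0,0,0,0,1]]]'
python3 - <<'E'
from h import *
im=snap('wrist','w6.png'); b=snap('scene','s6.png')
print(ctrl.get_state()['position'])
a=im["pixels"][130:310,200:380]; u,v=map(int,proj(b,[.5154,-.303,.09])); c=b["pixels"][v-45:v+45,u-45:u+45]
cv2.imwrite("pics/c6.png",np.hstack([cv2.resize(a,(360,360)),cv2.resize(c,(360,360),interpolation=2)])[:,:,::-1])
E
```

```text
time: 18.47
position: [0.49, -0.2673, 0.3075]
tool_rot: [2.22, 2.219, 0.005]
ft_force: [-0.1, 0.2, 0.0]
grip_width: 0.245
grip_force: 40.0
time: 19.3
position: [0.5151, -0.3026, 0.2424]
tool_rot: [2.222, 2.218, 0.004]
ft_force: [0.6, 0.4, -0.5]
grip_width: 0.241
grip_force: 40.0
[ 0.515215   -0.30318951  0.24245699]
```

View pics/c6.png

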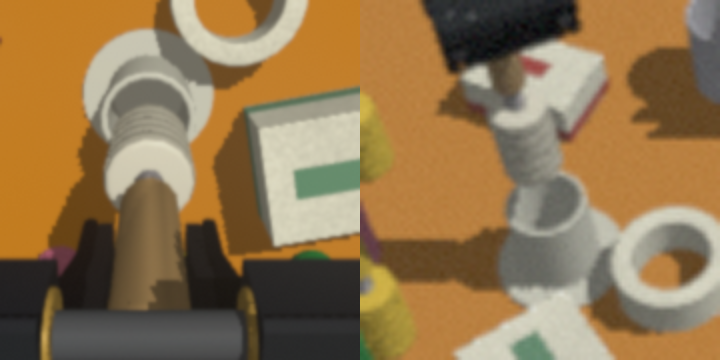

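The brush head is above and in line with the stand opening, and its tilt in the image matches the original. I lower it.

```bash

python3 -m crank '[[[0,0,20,0,1],[0,0,20,0,1],[0,0,15,0,1],[0,0,15,0,1],[0,0,15,0,1],[0,0,15,0,1],[0,0,4,0,1],[0,0,0,0,1],[0,0,0,0,1]]]'
```

```text
time: 20.15
position: [0.5151, -0.3035, 0.1376]
tool_rot: [2.224, 2.217, 0.001]
ft_force: [-0.2, -0.4, -1.1]
grip_width: 0.246
grip_force: 40.0
```

```bash

python3 -m crank '[[[0,0,0,0,0.3],[0,0,0,0,0],[0,0,0,0,-0.5],[0,0,0,0,-1],[0,0,0,0,-1],[0,0,0,0,-1],[0,0,0,0,-1],[0,0,0,0,-1],[0,0,0,0,-1],[0,0,0,0,-1]]]'
python3 -m crank '[[[0,0,0,0,-1],[0,0,0,0,-1],[0,0,-20,0,-1],[0,0,-30,0,-1],[0,0,-35,0,-1],[0,0,-35,0,-1],[0,0,-35,0,-1],[0,0,-10,0,-1],[0,0,0,0,-1]]]'
python3 -m crank '[[[30,-5,0,0,-1],[40,-5,0,0,-1],[40,0,0,0,-1],[0,0,0,0,-1],[0,0,0,0,-1],[0,0,0,0,-1]]]'
python3 - <<'E'
from h import *
im=snap('wrist','w7.png'); snap('top','top7.png');snap('scene','scene7.png'); print(ctrl.get_state()['position'])
for p in([.4355,.072,.075],[.409,-.13,.075]): q=proj(im,p); print(q,hough(im,q))
E
```

```text
time: 20.98
position: [0.5145, -0.3031, 0.1365]
tool_rot: [-2.225, -2.218, -0.0]
ft_force: [0.6, -0.5, 0.4]
grip_width: 0.919
grip_force: 0.0
time: 21.73
position: [0.5158, -0.3044, 0.305]
tool_rot: [2.221, 2.214, 0.004]
ft_force: [0.8, -1.1, 0.2]
grip_width: 1.004
grip_force: 0.0
time: 22.23
position: [0.5043, -0.193, 0.3004]
tool_rot: [-2.223, -2.218, 0.002]
ft_force: [0.6, -1.5, 0.3]
grip_width: 0.999
grip_force: 0.0
[ 0.50421943 -0.19487165  0.30106602]
(np.float64(209.3928527447576), np.float64(-68.02562233721858)) [(np.float32(197.9), np.float32(125.9), np.float32(20.6), [0.4073, -0.1269])]
(np.float64(199.4292519484112), np.float64(128.4299846569069)) [(np.float32(197.9), np.float32(125.9), np.float32(20.6), [0.4073, -0.1269])]
```

View pics/w7.png

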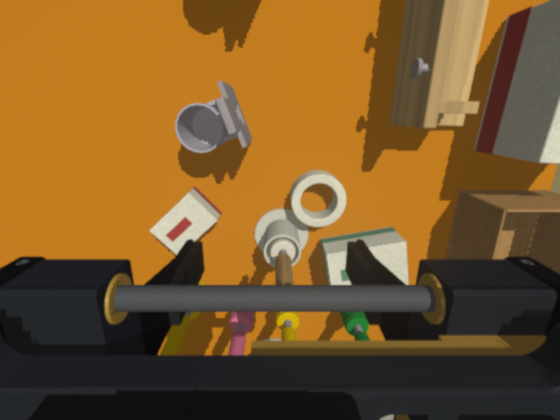

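The wrist view shows the brush standing in its stand (285,250), and cup C at (200,127) with its plate turned from (222,84) to (247,146). I measure the plate lines numerically.

```bash
python3 - <<'E'
from h import *
for n,f,c in(("A","w2.png",(.4195,.219)),("B","w4.png",(.4355,.072)),("C","w5.png",(.4094,-.1305))):
    im=load(f); hsv=cv2.cvtColor(im["pixels"],cv2.COLOR_RGB2HSV); m=((hsv[...,1]<100)).astype(np.uint8)
    u,v=map(int,proj(im,[c[0]+.02,c[1],.08])); k=np.zeros_like(m); k[max(v-50,0):v+50,u-50:u+45]=1; m&=k
    _,lab,st,_=cv2.connectedComponentsWithStats(m); 
    l=np.bincount(lab[v-20:v+20,u-25:u+45].ravel())[1:].argmax()+1
    mm=lab==l; print(n,"bbox",st[l])
    out=[]
    for r in range(st[l][1],st[l][1]+st[l][3]):
        q=np.flatnonzero(mm[r]); out.append((q[-1],r))
    W=np.array([onz(im,a+.5,b,.092)[:2] for a,b in out])
    print([(int(a),int(b),*np.round((w-np.array(c))*1000).astype(int).tolist()) for (a,b),w in list(zip(out,W))[::3]])
E
```

```text
A bbox [ 240   61   71   70 2997]
[(299, 61, 42, 50), (299, 64, 42, 47), (300, 67, 43, 44), (300, 70, 43, 41), (301, 73, 44, 38), (305, 76, 49, 34), (305, 79, 49, 31), (306, 82, 51, 28), (306, 85, 51, 25), (307, 88, 52, 21), (307, 91, 52, 18), (308, 94, 53, 15), (308, 97, 53, 11), (309, 100, 55, 8), (309, 103, 55, 5), (310, 106, 56, 1), (310, 109, 56, -2), (310, 112, 56, -6), (308, 115, 54, -9), (308, 118, 54, -13), (309, 121, 56, -16), (309, 124, 56, -20), (310, 127, 57, -23), (308, 130, 55, -27)]
B bbox [ 250   71   72   69 3108]
[(314, 71, 47, 46), (314, 74, 47, 43), (314, 77, 47, 39), (315, 80, 48, 36), (315, 83, 48, 33), (316, 86, 50, 30), (319, 89, 53, 26), (320, 92, 55, 23), (320, 95, 55, 20), (320, 98, 55, 16), (320, 101, 55, 13), (320, 104, 55, 9), (320, 107, 55, 6), (320, 110, 55, 2), (320, 113, 56, -1), (321, 116, 57, -4), (321, 119, 57, -8), (321, 122, 57, -12), (317, 125, 53, -15), (317, 128, 53, -19), (317, 131, 53, -22), (317, 134, 53, -26), (317, 137, 53, -29)]
C bbox [ 230   63   73   75 2795]
[(281, 63, 34, 55), (282, 66, 35, 52), (283, 69, 36, 49), (284, 72, 37, 45), (285, 75, 38, 42), (288, 78, 42, 39), (289, 81, 43, 36), (290, 84, 44, 32), (291, 87, 45, 29), (292, 90, 47, 26), (293, 93, 48, 22), (294, 96, 49, 19), (295, 99, 50, 16), (296, 102, 52, 12), (297, 105, 53, 9), (298, 108, 54, 5), (299, 111, 55, 2), (298, 114, 54, -2), (299, 117, 56, -5), (300, 120, 57, -9), (301, 123, 58, -12), (302, 126, 60, -16), (301, 129, 58, -19), (268, 132, 18, -23), (263, 135, 11, -26)]
```

```bash

python3 -m crank '[[[0,0,0,-0.114,-1],[0,0,0,-0.114,-1],[0,0,0,-0.114,-1],[35,-8,30,0,-1],[35,-8,30,0,-1],[24,-6,30,0,-1],[0,0,11,0,-1],[0,0,0,0,-1],[0,0,0,0,-1],[0,0,0,0,-1]]]'
cat >> h.py <<'E'
def tool(p):
    """world point -> tool-frame mm"""
    s=ctrl.get_state(); return (R.from_rotvec(s["tool_rot"]).inv().apply(np.array(p)-s["position"])*1000).round(1)
E
python3 - <<'E'
from h import *
im=snap('wrist','w8.png'); s=ctrl.get_state(); print(s['position'],R.from_rotvec(s["tool_rot"]).as_matrix()[:,0])
print(proj(im,[.4525,-.114,.13]))
cv2.imwrite("pics/c8.png",cv2.resize(im["pixels"][100:280,150:410],None,fx=3,fy=3,interpolation=2)[:,:,::-1])
E
```

```text
time: 23.22
position: [0.4583, -0.1204, 0.2086]
tool_rot: [1.817, 2.559, 0.001]
ft_force: [-0.5, -0.1, 0.5]
grip_width: 0.998
grip_force: 0.0
[ 0.45843521 -0.12026582  0.20869878] [-0.32977993  0.94405601 -0.00185571]
(np.float64(270.3544776268317), np.float64(204.51951147394038))
```

View pics/c8.png

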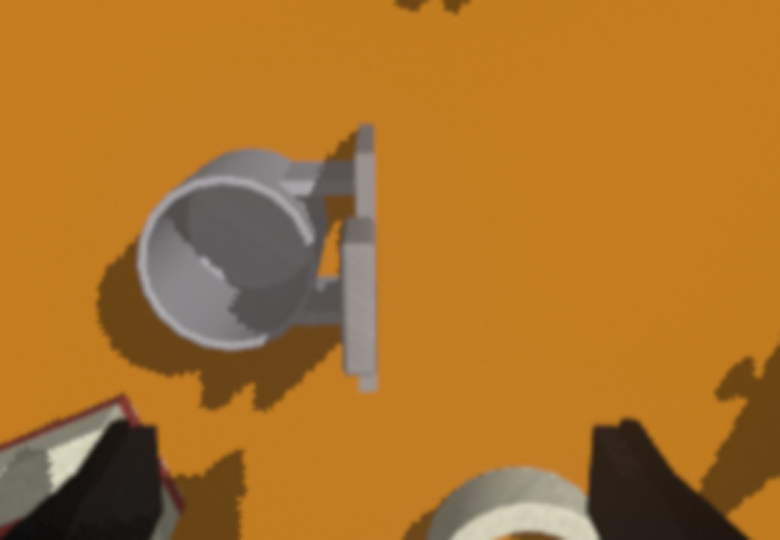

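The crop shows cup C's plate parallel to the tool axis. Its tab top face spans crop (344..378, 245..373), centred at full-image (270.3,203) against a predicted (270.4,204.5).

```bash
python3 -c "
from h import *
p=onz(load('w8.png'),270.3,203,.13); print(p,tool([*p[:2],.094]))"
```

```text
[ 0.45201423 -0.11273351  0.13      ] [  9.4  -3.8 114.7]
```

```bash

python3 -m crank '[[[9,-4,5,0,-1],[0,0,25,0,-1],[0,0,30,0,-1],[0,0,30,0,-1],[0,0,20,0,-1],[0,0,5,0,-1],[0,0,0,0,-1],[0,0,0,0,0],[0,0,0,0,0.5],[0,0,0,0,1]]]' 40
python3 -m crank '[[[0,0,0,0,1],[0,0,0,0,1],[0,0,0,0,1],[0,0,0,0,1],[0,0,0,0,1],[0,0,0,0,1],[0,0,0,0,1],[0,0,0,0,1],[0,0,0,0,1],[0,0,0,0,1]]]'
python3 -m crank '[[[0,0,0,0,1],[0,0,0,0,1],[0,0,0,0,1],[0,0,0,0,1],[0,0,0,0,1],[0,0,0,0,1]]]'
```

```text
time: 24.1
position: [0.4518, -0.1115, 0.0937]
tool_rot: [1.814, 2.562, 0.003]
ft_force: [0.1, -0.5, -0.1]
grip_width: 0.856
grip_force: 0.0
time: 24.93
position: [0.4503, -0.1112, 0.0921]
tool_rot: [1.815, 2.564, 0.0]
ft_force: [-0.1, 0.6, -2.5]
grip_width: 0.114
grip_force: 40.0
time: 25.43
position: [0.4503, -0.1112, 0.0921]
tool_rot: [1.815, 2.564, 0.0]
ft_force: [1.4, 0.2, -0.4]
grip_width: 0.112
grip_force: 40.0
```

```bash

python3 -m crank '[[[0,0,-15,0,1],[0,0,-30,0,1],[0,0,-35,0,1],[0,0,-35,0.119,1],[0,0,-35,0.119,1],[0,0,-10,0.119,1],[-10,35,0,0,1],[-10,35,0,0,1],[-10,35,0,0,1],[0,7,0,0,1]]]'
python3 -m crank '[[[0,0,0,0,1],[0,0,0,0,1]]]'
python3 - <<'E'
from h import *
im=snap('wrist','w9.png'); s=ctrl.get_state(); print(s['position'],R.from_rotvec(s["tool_rot"]).as_matrix()[:,0])
for q in((.662,-.062,.096),(.6715,.0478,.096)): print(proj(im,q))
cv2.imwrite("pics/c9.png",cv2.resize(im["pixels"][60:330,200:560],None,fx=2.2,fy=2.2,interpolation=2)[:,:,::-1])
E
```

```text
time: 26.27
position: [0.5657, -0.1438, 0.2495]
tool_rot: [2.238, 2.2, -0.009]
ft_force: [0.2, 0.5, -2.7]
grip_width: 0.111
grip_force: 40.0
time: 26.43
position: [0.5608, -0.1434, 0.251]
tool_rot: [-2.241, -2.2, 0.005]
ft_force: [0.2, -0.3, -1.6]
grip_width: 0.116
grip_force: 40.0
[ 0.56043813 -0.14347596  0.25166083] [1.86671848e-02 9.99825742e-01 1.48684861e-04]
(np.float64(372.7658085391629), np.float64(111.61228618945384))
(np.float64(393.36315346659524), np.float64(-15.67149375293863))
```

View pics/c9.png

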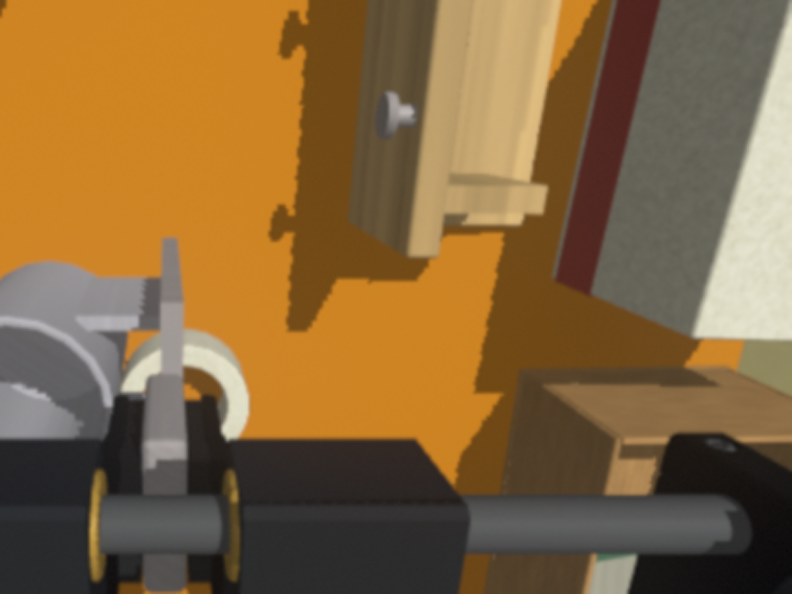

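The crop shows studR's head at crop (384,114) and its shaft root at (413,116). The board's top edge runs (443,0)-(409,257), and the held plate's left top corner is at (172,300) with the tab's end at v=375.

```bash
python3 - <<'E'
from h import *
im=load("w9.png"); C=lambda u,v:(u/2.2+200,v/2.2+60)
print("head front",onz(im,*C(384,114),.096),"root",onz(im,*C(413,116),.096))
e=[onz(im,*C(*p),.108) for p in((443,0),(409,257))]; print("edge",e,"yaw",-(e[0]-e[1])[0]/(e[0]-e[1])[1], "edge right y end")
print("plate +y end",tool(onz(im,*C(172,300),.2516)),"plate back/front",tool(onz(im,*C(183,300),.2516)),tool(onz(im,*C(162,300),.2516)))
print("tab end",tool(onz(im,*C(166,376),.2896)),tool(onz(im,*C(147,376),.2896)),tool(onz(im,*C(187,376),.2896)))
E
```

```text
head front [ 0.66382954 -0.06223315  0.096     ] root [ 0.67734308 -0.06336137  0.096     ]
edge [array([ 0.68107956, -0.01637722,  0.108     ]), array([ 0.67740929, -0.12738546,  0.108     ])] yaw -0.03306303480077153 edge right y end
plate +y end [38.   2.3  0.1] plate back/front [38.   5.2  0.1] [38.  -0.2  0.1]
tab end [ 32.8   0.7 -37.9] [ 32.8  -3.2 -37.9] [ 32.8   5.  -37.9]
```

```bash

python3 -m crank '[[[25,20,0,0,1],[25,20,0,0,1],[25,20,0,0,1],[9,13,0,0.008,1],[0,0,25,0,1],[0,0,30,0,1],[0,0,30,0,1],[0,0,10,0,1],[0,0,0,0,1],[0,0,0,0,1]]]'
python3 - <<'E'
from h import *
im=snap('scene','s10.png'); s=ctrl.get_state(); print(s['position'],R.from_rotvec(s["tool_rot"]).as_matrix()[:,0], s["ft_force"])
w=snap('wrist','w10.png')
print(tool([.6712,-.0607,.1561]))
u,v=map(int,proj(im,[.66,-.06,.11]))
cv2.imwrite("pics/c10.png",np.hstack([cv2.resize(im["pixels"][v-50:v+50,u-50:u+50],(400,400),interpolation=2),cv2.resize(w["pixels"][90:290,230:430],(400,400),interpolation=2)])[:,:,::-1])
E
```

```text
time: 27.32
position: [0.636, -0.0604, 0.1586]
tool_rot: [-2.25, -2.192, -0.003]
ft_force: [0.6, -0.7, -1.8]
grip_width: 0.111
grip_force: 40.0
[ 0.63693085 -0.06070414  0.15954931] [2.60752535e-02 9.99659556e-01 9.23544720e-04] [ 0.50366436 -0.55707563 -2.12087466]
[ 1.  33.8  3.9]
```

View pics/c10.png

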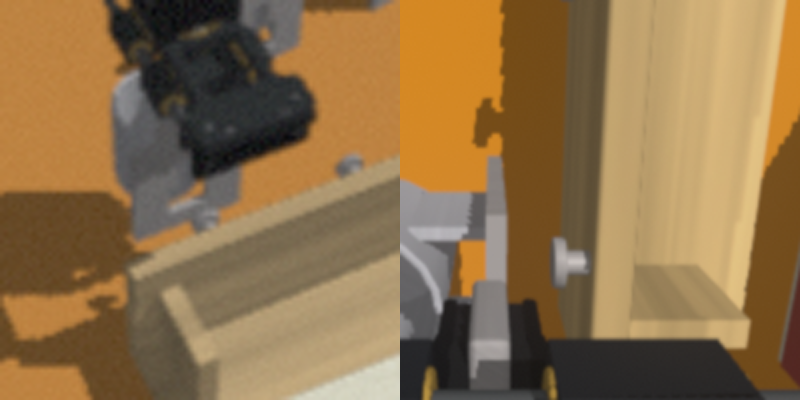

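Left: the plate and its keyhole sit just in front of studR. Right: stud head at crop (559,262), root (587,263), and the plate's left top corner at (496,215).

```bash
python3 - <<'E'
from h import *
im=load("w10.png"); C=lambda u,v:((u-400)/2+230,v/2+90)
print("head",tool(onz(im,*C(556,262),.096)),"root",tool(onz(im,*C(587,263),.096)), onz(im,*C(556,262),.096))
z=ctrl.get_state()["position"][2]
print("plate end top",tool(onz(im,*C(496,216),z)), "edge",tool(onz(im,*C(598,340),.108)),tool(onz(im,*C(610,0),.108)))
E
```

```text
head [-1.1 26.8 64. ] root [-1.6 39.4 64.1] [ 0.6643443  -0.06262945  0.096     ]
plate end top [37.   1.5  0. ] edge [-30.1  43.4  52. ] [97.6 40.2 52.1]
```

```bash

python3 -m crank '[[[1,0,3,0,1],[0,10,0,0,1],[0,8,0,0,1],[0,8,0,0,1],[0,8,0,0,1],[0,0,0,0,1],[0,0,0,0,1],[0,0,0,0,1]]]'
```

```text
time: 28.08
position: [0.67, -0.0608, 0.1539]
tool_rot: [-2.25, -2.192, 0.001]
ft_force: [-0.2, -0.5, -1.4]
grip_width: 0.11
grip_force: 40.0
```

```bash

python3 -m crank '[[[0,0,8,0,1],[0,0,8,0,1],[0,0,0,0,1],[0,0,0,0,1]]]'
python3 -m crank '[[[0,0,8,0,1],[0,0,6,0,1],[0,0,2,0,1],[0,0,0,0,1],[0,0,0,0,1]]]'
```

```text
time: 28.42
position: [0.6693, -0.0602, 0.137]
tool_rot: [-2.249, -2.191, 0.002]
ft_force: [0.1, 1.2, -2.2]
grip_width: 0.114
grip_force: 40.0
time: 28.83
position: [0.67, -0.0604, 0.1221]
tool_rot: [-2.25, -2.192, 0.0]
ft_force: [-0.7, 1.1, -0.6]
grip_width: 0.117
grip_force: 40.0
```

```bash

python3 -m crank '[[[0,0,2,0,1],[0,0,0,0,1],[0,0,0,0,1]]]'
python3 -m crank '[[[0,0,1,0,0.7],[0,0,0,0,0.3],[0,0,0,0,-0.3],[0,0,0,0,-1],[0,0,0,0,-1],[0,0,0,0,-1],[0,0,0,0,-1],[0,0,0,0,-1],[0,0,0,0,-1],[0,0,0,0,-1]]]'
```

```text
time: 29.08
position: [0.6702, -0.0604, 0.1217]
tool_rot: [-2.25, -2.192, -0.001]
ft_force: [-3.8, 0.9, 7.1]
grip_width: 0.113
grip_force: 40.0
time: 29.92
position: [0.6702, -0.0605, 0.1191]
tool_rot: [2.25, 2.192, 0.0]
ft_force: [-0.4, -0.1, -0.3]
grip_width: 0.75
grip_force: 0.0
```

```bash

python3 -m crank '[[[0,0,0,0,-1],[0,0,0,0,-1],[0,0,-20,0,-1],[0,0,-30,0,-1],[0,0,-40,0,-1],[0,0,-40,-0.106,-1],[25,-30,0,0,-1],[25,-30,0,0,-1],[26,-30,0,0,-1],[26,-30,0,0,-1]]]'
python3 -m crank '[[[26,-30,0,0,-1],[26,-29,20,0,-1],[0,0,20,0,-1],[0,0,0,0,-1],[0,0,0,0,-1],[0,0,0,0,-1]]]'
cat >> h.py <<'E'
def plate(im,c,half=(60,60)):
    """print right-edge profile of the grey cup around projected point c (tab top)"""
    hsv=cv2.cvtColor(im["pixels"],cv2.COLOR_RGB2HSV); m=(hsv[...,1]<100).astype(np.uint8)
    u,v=map(int,proj(im,c)); k=np.zeros_like(m); k[v-half[1]:v+half[1],u-100:u+25]=1; m&=k
    _,lab,st,_=cv2.connectedComponentsWithStats(m); l=lab[v,u]; mm=lab==l; print("px",u,v,"bbox",st[l])
    print([(r,int(np.flatnonzero(mm[r])[-1])) for r in range(st[l][1],st[l][1]+st[l][3],3)])
E
python3 - <<'E'
from h import *
im=snap('wrist','w11.png'); s=ctrl.get_state(); print(s['position'],R.from_rotvec(s["tool_rot"]).as_matrix()[:,0])
print(hough(im,proj(im,(.4355,.073,.075)),half=55,rr=(24,40)))
plate(im,(.4807,.0786,.13)); snap('top','top11.png');
# C hung? compare grey tab in top view
E
```

```text
time: 30.75
position: [0.5411, 0.0319, 0.2489]
tool_rot: [2.132, 2.307, 0.0]
ft_force: [0.2, 0.6, 0.3]
grip_width: 1.006
grip_force: 0.0
time: 31.25
position: [0.4823, 0.0765, 0.2112]
tool_rot: [2.132, 2.305, 0.002]
ft_force: [0.1, 0.2, -0.3]
grip_width: 1.002
grip_force: 0.0
[0.48256049 0.07642455 0.21134181] [-7.72592795e-02  9.97010952e-01 -4.05924286e-04]
[(np.float32(230.6), np.float32(190.9), np.float32(30.5), [0.4368, 0.0777])]
px 272 210 bbox [ 200  150   79   86 4337]
[(150, 277), (153, 277), (156, 277), (159, 277), (162, 277), (165, 277), (168, 277), (171, 277), (174, 277), (177, 277), (180, 277), (183, 277), (186, 278), (189, 278), (192, 278), (195, 278), (198, 278), (201, 278), (204, 278), (207, 278), (210, 278), (213, 278), (216, 278), (219, 278), (222, 278), (225, 278), (228, 278), (231, 278), (234, 277)]
```

```bash
python3 - <<'E'
from h import *
im=load("w11.png")
print("-y end",tool(onz(im,275,236,.092)),"back edge",tool(onz(im,278.5,232,.092)),tool(onz(im,278.5,210,.13)))
print("beaker",tool([.4368,.0777,.075]))
g=im["pixels"][150:240,270].astype(int).mean(-1).round(); print(g.tolist())
w8=load("w8.png"); Rm=np.array([[-.3298,.944],[.944,.3298]]); print("C ref", Rm@(onz(w8,272,230.3,.092)[:2]-[.45844,-.12027])*1000, Rm@(np.array([.4503,-.1112])-[.45844,-.12027])*1000)
E
```

```text
-y end [-38.8   0.3 119.3] back edge [-34.3   3.9 119.3] [ 2.3  3.2 81.3]
beaker [  4.8 -45.8 136.2]
[111.0, 99.0, 85.0, 75.0, 73.0, 73.0, 73.0, 75.0, 82.0, 89.0, 90.0, 90.0, 89.0, 90.0, 90.0, 92.0, 95.0, 97.0, 98.0, 97.0, 91.0, 80.0, 74.0, 73.0, 74.0, 74.0, 75.0, 79.0, 94.0, 111.0, 116.0, 117.0, 117.0, 118.0, 118.0, 119.0, 121.0, 129.0, 146.0, 157.0, 156.0, 152.0, 151.0, 152.0, 152.0, 150.0, 150.0, 150.0, 150.0, 151.0, 151.0, 150.0, 151.0, 153.0, 153.0, 152.0, 150.0, 149.0, 151.0, 152.0, 151.0, 151.0, 152.0, 153.0, 151.0, 149.0, 148.0, 149.0, 149.0, 147.0, 147.0, 147.0, 147.0, 147.0, 147.0, 147.0, 150.0, 150.0, 149.0, 143.0, 132.0, 123.0, 122.0, 122.0, 123.0, 123.0, 122.0, 122.0, 123.0, 122.0]
C ref [-31.66364004  -2.42514745] [11.246652 -4.692874]
```

```bash

python3 -m crank '[[[2,-1,8,0,-1],[0,0,25,0,-1],[0,0,30,0,-1],[0,0,30,0,-1],[0,0,20,0,-1],[0,0,5,0,-1],[0,0,0,0,-1],[0,0,0,0,0],[0,0,0,0,0.5],[0,0,0,0,1]]]' 40
python3 -m crank '[[[0,0,0,0,1],[0,0,0,0,1],[0,0,0,0,1],[0,0,0,0,1],[0,0,0,0,1],[0,0,0,0,1],[0,0,0,0,1],[0,0,0,0,1],[0,0,0,0,1],[0,0,0,0,1]]]'
python3 -m crank '[[[0,0,0,0,1],[0,0,0,0,1],[0,0,0,0,1],[0,0,0,0,1]]]'
```

```text
time: 32.18
position: [0.4811, 0.0798, 0.0936]
tool_rot: [2.13, 2.308, 0.004]
ft_force: [-0.2, 0.1, 0.0]
grip_width: 0.855
grip_force: 0.0
time: 33.02
position: [0.4802, 0.0795, 0.0922]
tool_rot: [2.13, 2.308, 0.001]
ft_force: [0.6, 0.3, -2.4]
grip_width: 0.109
grip_force: 40.0
time: 33.35
position: [0.4795, 0.0795, 0.0918]
tool_rot: [-2.131, -2.308, 0.001]
ft_force: [0.9, 0.6, -3.3]
grip_width: 0.115
grip_force: 40.0
```

```bash

python3 -m crank '[[[0,0,-15,0,1],[0,0,-30,0,1],[0,0,-35,0,1],[0,0,-24,0.106,1],[-6,35,0,0,1],[-7,40,0,0,1],[-7,40,0,0,1],[-6,40,0,0,1],[0,4,20,0,1],[0,0,19,0,1]]]'
python3 -m crank '[[[0,0,0,0,1],[0,0,0,0,1],[0,0,0,0,1]]]'
cat >> h.py <<'E'
def hand(im):
    """held plate in wrist view at column of plate top: gray profile along v"""
    g=cv2.cvtColor(im["pixels"],cv2.COLOR_RGB2GRAY).astype(int); return g
E
python3 - <<'E'
from h import *
im=snap('wrist','w12.png'); s=ctrl.get_state(); print(s['position'],R.from_rotvec(s["tool_rot"]).as_matrix()[:,0])
a=load('w10.png')
for n,i in(("C",a),("B",im)):
    g=hand(i); print(n,[(v,int(g[v,276:281].mean())) for v in range(155,240,2)])
q=proj(im,(.664,.0473,.096)); print(q); c=im["pixels"][140:300,230:390]
cv2.imwrite("pics/c12.png",np.hstack([cv2.resize(c,(400,400),interpolation=2),cv2.resize(a["pixels"][140:300,230:390],(400,400),interpolation=2)])[:,:,::-1])
g=hand(im); print([(v,g[v,300:330].tolist()) for v in range(int(q[1])-8,int(q[1])+9,4)])
E
```

```text
time: 34.18
position: [0.6409, 0.0481, 0.1559]
tool_rot: [2.249, 2.188, -0.002]
ft_force: [0.1, 0.3, -2.3]
grip_width: 0.11
grip_force: 40.0
time: 34.43
position: [0.6382, 0.0496, 0.158]
tool_rot: [2.25, 2.193, 0.001]
ft_force: [0.2, -0.3, -1.8]
grip_width: 0.112
grip_force: 40.0
[0.6385284  0.04971828 0.1586183 ] [0.02558017 0.99967221 0.00105748]
C [(155, 85), (157, 126), (159, 142), (161, 144), (163, 143), (165, 141), (167, 134), (169, 126), (171, 127), (173, 129), (175, 129), (177, 127), (179, 128), (181, 130), (183, 130), (185, 128), (187, 129), (189, 130), (191, 128), (193, 130), (195, 127), (197, 142), (199, 158), (201, 158), (203, 158), (205, 158), (207, 158), (209, 158), (211, 158), (213, 158), (215, 158), (217, 158), (219, 158), (221, 158), (223, 158), (225, 158), (227, 158), (229, 152), (231, 130), (233, 129), (235, 129), (237, 129), (239, 129)]
B [(155, 84), (157, 118), (159, 140), (161, 144), (163, 146), (165, 145), (167, 132), (169, 130), (171, 130), (173, 130), (175, 129), (177, 129), (179, 129), (181, 130), (183, 128), (185, 128), (187, 129), (189, 129), (191, 129), (
[... 362 characters left out ...]
, 82, 81, 82, 82, 81, 81, 80, 88, 119, 151, 160, 161, 161, 153, 123, 95, 86, 85, 85, 87, 88, 87, 84, 81, 79, 79, 81, 83, 93]), (218, [81, 81, 81, 81, 82, 81, 81, 78, 83, 115, 159, 174, 177, 179, 176, 165, 159, 158, 158, 158, 159, 159, 158, 152, 131, 98, 85, 84, 84, 98]), (222, [81, 81, 81, 82, 81, 82, 80, 78, 80, 109, 152, 169, 172, 174, 176, 181, 192, 195, 195, 196, 196, 196, 196, 194, 177, 126, 97, 92, 88, 103]), (226, [81, 81, 81, 81, 81, 81, 81, 78, 80, 103, 140, 153, 155, 155, 157, 153, 141, 136, 136, 136, 136, 136, 136, 129, 109, 92, 87, 86, 90, 110]), (230, [81, 81, 81, 81, 81, 81, 82, 78, 80, 97, 119, 127, 130, 133, 131, 114, 93, 85, 85, 87, 87, 86, 84, 81, 79, 79, 80, 81, 91, 116])]
```

```bash

python3 -m crank '[[[0,0,3,0,1],[0,10,0,0,1],[0,9,0,0,1],[0,8,0,0,1],[0,8,0,0,1],[0,0,0,0,1],[0,0,0,0,1],[0,0,0,0,1]]]'
```

```text
time: 35.15
position: [0.673, 0.0482, 0.154]
tool_rot: [2.25, 2.192, -0.001]
ft_force: [-1.1, 0.6, -2.0]
grip_width: 0.113
grip_force: 40.0
```

```bash

python3 -m crank '[[[0,0,8,0,1],[0,0,8,0,1],[0,0,0,0,1],[0,0,0,0,1]]]'
python3 -m crank '[[[0,0,8,0,1],[0,0,6,0,1],[0,0,3,0,1],[0,0,0,0,1],[0,0,0,0,1]]]'
python3 -m crank '[[[0,0,1,0,1],[0,0,0,0,1],[0,0,0,0,1]]]'
```

```text
time: 35.48
position: [0.6722, 0.0487, 0.1369]
tool_rot: [-2.249, -2.191, 0.002]
ft_force: [1.2, 0.5, -1.5]
grip_width: 0.11
grip_force: 40.0
time: 35.9
position: [0.673, 0.0485, 0.1216]
tool_rot: [-2.25, -2.192, -0.0]
ft_force: [-1.8, 0.2, 2.4]
grip_width: 0.109
grip_force: 40.0
time: 36.15
position: [0.673, 0.0485, 0.1215]
tool_rot: [-2.25, -2.192, -0.001]
ft_force: [-2.8, 0.1, 7.1]
grip_width: 0.112
grip_force: 40.0
```

```bash

python3 -m crank '[[[0,0,1,0,0.7],[0,0,0,0,0.3],[0,0,0,0,-0.3],[0,0,0,0,-1],[0,0,0,0,-1],[0,0,0,0,-1],[0,0,0,0,-1],[0,0,0,0,-1],[0,0,0,0,-1],[0,0,0,0,-1]]]'
python3 -m crank '[[[0,0,0,0,-1],[0,0,0,0,-1],[0,0,-20,0,-1],[0,0,-30,0,-1],[0,0,-40,-0.111,-1],[0,0,-40,-0.111,-1],[31,-24,0,0,-1],[31,-24,0,0,-1],[31,-24,0,0,-1],[31,-24,0,0,-1]]]'
python3 -m crank '[[[31,-24,0,0,-1],[31,-25,20,0,-1],[31,-25,20,0,-1],[0,0,0,0,-1],[0,0,0,0,-1],[0,0,0,0,-1]]]'
python3 - <<'E'
from h import *
im=snap('wrist','w13.png'); s=ctrl.get_state(); print(s['position'],R.from_rotvec(s["tool_rot"]).as_matrix()[:,0])
print(hough(im,proj(im,(.4195,.22,.075)),half=55,rr=(24,40)))
plate(im,(.4641,.2295,.13)); print([(v,int(x)) for v,x in zip(range(140,250,2),hand(im)[140:250:2,270])])
E
```

```text
time: 36.98
position: [0.6731, 0.0485, 0.1191]
tool_rot: [2.25, 2.192, 0.0]
ft_force: [-0.1, -0.7, 0.8]
grip_width: 0.75
grip_force: 0.0
time: 37.82
position: [0.5536, 0.152, 0.2492]
tool_rot: [1.995, 2.427, 0.001]
ft_force: [0.8, 0.9, 0.1]
grip_width: 1.004
grip_force: 0.0
time: 38.32
position: [0.4686, 0.2245, 0.2122]
tool_rot: [1.993, 2.428, 0.001]
ft_force: [0.2, -0.1, -0.2]
grip_width: 0.999
grip_force: 0.0
[0.46932617 0.22398094 0.21248202] [-1.92980330e-01  9.81202626e-01  4.00447919e-06]
[(np.float32(227.1), np.float32(191.1), np.float32(28.6), [0.4194, 0.2191])]
px 270 205 bbox [ 170  145  107  120 6493]
[(145, 275), (148, 275), (151, 275), (154, 275), (157, 275), (160, 276), (163, 276), (166, 276), (169, 276), (172, 276), (175, 275), (178, 275), (181, 276), (184, 276), (187, 276), (190, 276), (193, 276), (196, 276), (199, 276), (202, 276), (205, 276), (208, 276), (211, 276), (214, 276), (217, 276), (220, 276), (223, 276), (226, 276), (229, 276), (232, 232), (235, 232), (238, 230), (241, 228), (244, 225), (247, 224), (250, 223), (253, 221), (256, 218), (259, 213), (262, 201)]
[(140, 131), (142, 130), (144, 126), (146, 95), (148, 90), (150, 93), (152, 106), (154, 119), (156, 120), (158, 120), (160, 120), (162, 123), (164, 123), (166, 116), (168, 114), (170, 114), (172, 112), (174, 108), (176, 109), (178, 110), (180, 112), (182, 134), (184, 146), (186, 144), (188, 144), (190, 142), (192, 142), (194, 142), (196, 143), (198, 144), (200, 145), (202, 143), (204, 144), (206, 145), (208, 145), (210, 144), (212, 142), (214, 143), (216, 141), (218, 142), (220, 141), (222, 144), (224, 136), (226, 134), (228, 138), (230, 136), (232, 132), (234, 131), (236, 131), (238, 131), (240, 131), (242, 131), (244, 131), (246, 131), (248, 131)]
```

```bash

python3 -m crank '[[[6,-3,9,0,-1],[0,0,25,0,-1],[0,0,30,0,-1],[0,0,30,0,-1],[0,0,20,0,-1],[0,0,5,0,-1],[0,0,0,0,-1],[0,0,0,0,0],[0,0,0,0,0.5],[0,0,0,0,1]]]' 40
python3 -m crank '[[[0,0,0,0,1],[0,0,0,0,1],[0,0,0,0,1],[0,0,0,0,1],[0,0,0,0,1],[0,0,0,0,1],[0,0,0,0,1],[0,0,0,0,1],[0,0,0,0,1],[0,0,0,0,1]]]'
python3 -m crank '[[[0,0,0,0,1],[0,0,0,0,1],[0,0,0,0,1],[0,0,0,0,1]]]'
```

```text
time: 39.2
position: [0.4652, 0.2308, 0.0943]
tool_rot: [1.993, 2.427, 0.005]
ft_force: [-0.1, -0.2, 1.6]
grip_width: 0.855
grip_force: 0.0
time: 40.03
position: [0.464, 0.2302, 0.0927]
tool_rot: [1.993, 2.428, 0.0]
ft_force: [-0.1, 0.1, -1.3]
grip_width: 0.116
grip_force: 40.0
time: 40.37
position: [0.464, 0.2302, 0.0927]
tool_rot: [1.993, 2.428, 0.0]
ft_force: [1.1, 1.1, -1.7]
grip_width: 0.108
grip_force: 40.0
```

```bash

python3 -m crank '[[[0,0,-15,0,1],[0,0,-30,0,1],[0,0,-35,0.111,1],[0,0,-24,0.111,1],[-13,35,0,0,1],[-13,36,0,0,1],[-13,36,0,0,1],[-13,36,0,0,1],[-14,36,0,0,1],[0,0,19,0,1]]]'
python3 -m crank '[[[0,0,19,0,1],[0,0,0,0,1],[0,0,0,0,1],[0,0,0,0,1]]]'
python3 - <<'E'
from h import *
im=snap('wrist','w14.png'); s=ctrl.get_state(); print(s['position'],R.from_rotvec(s["tool_rot"]).as_matrix()[:,0])
g=hand(im); print([(v,int(g[v,276:281].mean())) for v in range(189,240,2)])
print([(v,g[v,300:330].tolist()) for v in range(210,236,4)])
E
```

```text
time: 41.2
position: [0.6493, 0.1533, 0.1799]
tool_rot: [2.25, 2.177, 0.006]
ft_force: [1.5, -1.0, -1.9]
grip_width: 0.111
grip_force: 39.9
time: 41.53
position: [0.6411, 0.1602, 0.1593]
tool_rot: [-2.249, -2.193, -0.001]
ft_force: [0.4, 0.0, -2.5]
grip_width: 0.114
grip_force: 40.0
[0.64146496 0.16021685 0.16003051] [2.50602406e-02 9.99685473e-01 9.69549390e-04]
[(189, 130), (191, 148), (193, 161), (195, 161), (197, 161), (199, 161), (201, 161), (203, 161), (205, 160), (207, 161), (209, 161), (211, 161), (213, 160), (215, 160), (217, 161), (219, 161), (221, 161), (223, 156), (225, 135), (227, 131), (229, 131), (231, 131), (233, 131), (235, 131), (237, 131), (239, 131)]
[(210, [83, 83, 83, 83, 83, 83, 84, 92, 111, 126, 130, 127, 119, 108, 93, 86, 85, 86, 86, 85, 86, 87, 87, 84, 82, 81, 83, 85, 90, 106]), (214, [83, 83, 83, 84, 83, 83, 82, 83, 106, 145, 161, 163, 164, 162, 145, 106, 88, 87, 87, 86, 87, 87, 86, 84, 81, 81, 83, 85, 93, 114]), (218, [84, 82, 83, 83, 83, 83, 81, 81, 103, 147, 172, 179, 180, 180, 171, 160, 159, 160, 160, 160, 160, 160, 159, 146, 111, 88, 85, 85, 95, 121]), (222, [83, 83, 83, 83, 83, 83, 80, 80, 96, 137, 167, 174, 177, 179, 181, 185, 195, 199, 199, 199, 199, 199, 199, 193, 168, 121, 97, 90, 99, 127]), (226, [82, 83, 82, 83, 83, 83, 80, 79, 95, 130, 152, 157, 157, 158, 154, 140, 137, 139, 139, 139, 139, 138, 137, 127, 100, 89, 87, 89, 104, 134]), (230, [82, 83, 82, 83, 82, 83, 81, 80, 90, 115, 128, 131, 134, 136, 127, 99, 86, 85, 85, 86, 87, 86, 83, 81, 80, 82, 84, 90, 112, 139]), (234, [83, 83, 82, 82, 83, 82, 83, 82, 81, 86, 89, 88, 89, 91, 89, 86, 84, 85, 85, 87, 87, 85, 83, 80, 80, 82, 84, 93, 117, 144])]
```

```bash

python3 -m crank '[[[-2.5,0,4,0,1],[0,10,0,0,1],[0,9,0,0,1],[0,8,0,0,1],[0,7.5,0,0,1],[0,0,0,0,1],[0,0,0,0,1],[0,0,0,0,1]]]'
```

```text
time: 42.25
position: [0.6755, 0.156, 0.1546]
tool_rot: [-2.25, -2.192, 0.001]
ft_force: [-0.8, 0.6, -2.4]
grip_width: 0.11
grip_force: 40.0
```

```bash

python3 -m crank '[[[0,0,8,0,1],[0,0,8,0,1],[0,0,0,0,1],[0,0,0,0,1]]]'
python3 -m crank '[[[0,0,8,0,1],[0,0,6,0,1],[0,0,2,0,1],[0,0,0,0,1],[0,0,0,0,1]]]'
python3 -m crank '[[[0,0,1,0,1],[0,0,0,0,1],[0,0,0,0,1]]]'
```

```text
time: 42.58
position: [0.6746, 0.1562, 0.1374]
tool_rot: [-2.249, -2.192, 0.003]
ft_force: [-0.2, -0.4, -2.0]
grip_width: 0.115
grip_force: 40.0
time: 43.0
position: [0.6754, 0.1562, 0.1226]
tool_rot: [-2.25, -2.192, 0.0]
ft_force: [-0.9, 0.4, -1.1]
grip_width: 0.113
grip_force: 40.0
time: 43.25
position: [0.6756, 0.1562, 0.1224]
tool_rot: [-2.25, -2.192, -0.001]
ft_force: [-4.1, 0.5, 4.3]
grip_width: 0.114
grip_force: 40.0
```

Bottomed at the expected height. I release, retreat and make a final check.

```bash

python3 -m crank '[[[0,0,1,0,0.7],[0,0,0,0,0.3],[0,0,0,0,-0.3],[0,0,0,0,-1],[0,0,0,0,-1],[0,0,0,0,-1],[0,0,0,0,-1],[0,0,0,0,-1],[0,0,0,0,-1],[0,0,0,0,-1]]]'
python3 -m crank '[[[0,0,0,0,-1],[0,0,0,0,-1],[0,0,-20,0,-1],[0,0,-30,0,-1],[0,0,-40,0,-1],[0,0,-40,0,-1],[30,-25,0,0,-1],[30,-25,0,0,-1],[30,-25,0,0,-1],[30,-25,0,0,-1]]]'
python3 -m crank '[[[30,-25,0,0,-1],[30,-25,0,0,-1],[30,-25,0,0,-1],[0,0,0,0,-1],[0,0,0,0,-1]]]'
python3 - <<'E'
from h import *
b=snap('scene','s15.png'); t=snap('top','t15.png')
a=cv2.resize(b["pixels"][200:350,150:420],(540,300),interpolation=2); c=cv2.resize(t["pixels"][110:260,150:420],(540,300),interpolation=2)
cv2.imwrite("pics/c15.png",np.vstack([a,c])[:,:,::-1])
E
```

```text
time: 44.08
position: [0.6756, 0.1562, 0.1207]
tool_rot: [2.25, 2.192, 0.0]
ft_force: [-0.1, 0.2, -0.1]
grip_width: 0.749
grip_force: 0.0
time: 44.92
position: [0.5777, 0.2797, 0.2511]
tool_rot: [-2.251, -2.191, -0.002]
ft_force: [0.5, 0.5, 0.2]
grip_width: 0.997
grip_force: 0.0
time: 45.33
position: [0.5035, 0.3742, 0.2505]
tool_rot: [-2.242, -2.199, 0.0]
ft_force: [0.1, -0.6, 0.7]
grip_width: 1.001
grip_force: 0.0
```

View pics/c15.png

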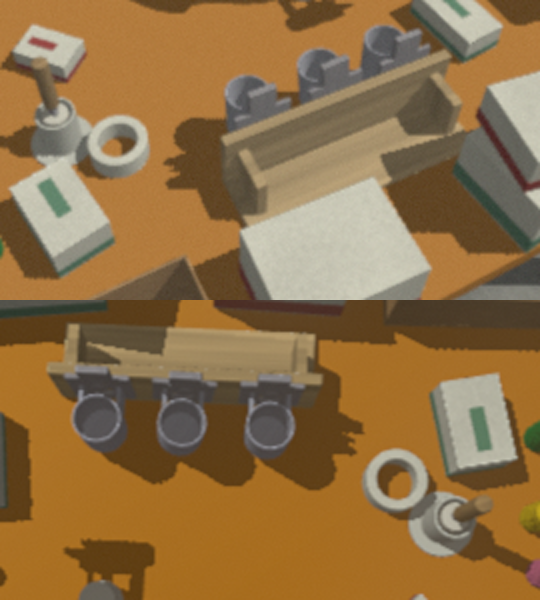

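All three cups hang straight at crop (97,420), (182,422) and (270,424), and the brush stands in its stand at (445,515). I hand the job in.

```bash
python3 -c "
from bench import job
print(job.close_job())"
```

```text
the job is handed in; nothing more can be done
None
```

The job is handed in after about 45 s of robot time: all three cups were scrubbed from left to right, the brush is back in its stand and the cups hang home on the three studs; the judge returned no verdict, so this rests on the final pictures and force readings.

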